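# Spent coin cell into the child-safe jar

### The job

Put the spent coin cell from the blue parts tray into the amber jar, then put the white child-safe cap on the jar: press it down against its spring and turn it clockwise until it is fully locked, and let go. Leave the tin, the gauge and the other small parts where they are.

Things in the scene. Friction and masses are not known exactly. Their poses are not given: they have to be found in the camera images.
- jar: Amber push-and-turn jar, open at the top, fixed upright in a grey holder screwed to the shelf (flange 76 x 76 x 4 mm, its sides parallel to the jar's x and y; cup 51 mm across, 26 mm high). Origin: centre of the flange's underside, z up. Rim at 80 mm; inside 37 mm across, floor at 8 mm; outside 42 mm across, top 2.5 mm bevelled. Four equal lug groups, 90 deg apart, reach out to 25 mm from the axis.
- jar_rim (a point): Centre of the jar's mouth, 80 mm above the shelf. The jar's lugs begin 3 mm below it.
- jar_notch (a point): One of the four locking notches (on the jar's +x; the others are on its +y, -x, -y): 23.5 mm off the axis, roof 6 mm below the rim. Seen from above it has a tooth anticlockwise of it (10 to 25 deg from the notch, underside 7.9 mm below the rim) and an end stop clockwise of it (-19 to -10 deg, down to 13 mm below the rim).
- jar_gap (a point): Middle of one of the four gaps between the jar's lugs, 48 deg anticlockwise (from above) of a notch; the gaps run from 25 to 71 deg. Here the cap's lugs pass down: the cap goes on turned +48 deg from the jar, within 13 deg, or any quarter turn from that.
- cap: White round cap, loose, mouth down on the shelf: 58 mm across, 23 mm high, about 38 g (varies), four blue marks and two clockwise arrows on top. Origin: centre of its underside, z up. Grip its outside 16 to 23 mm above the underside. Its skirt is 53.6 mm across inside. A sprung disc inside meets the jar's rim first: 7 mm above the underside when free, 4 N to start, 1 N more per mm, 9 mm of travel.
- cap_lug (a point): Top of one of the cap's four equal inner lugs, under the blue marks on its +x, +y, -x and -y: 5.6 mm wide, reaching in to 22.5 mm off the axis, 1 to 5 mm above the underside. The cap fits the same way at every quarter turn.
- cap_top (a point): Centre of the cap's top. On the jar the underside is at 73 mm over the shelf when the disc just rests on the rim; it can turn past the teeth once pressed below 67.1 mm (10 N; hard stop at 64); aim for 65. Turn clockwise from above 48 deg to the end stop and let go: the spring lifts it into the notches. Locked: underside at 69 mm, its x or y in line with the jar's x, about 3 deg of play.
- tray: Blue open parts tray, fixed, 212 (x) x 104 (y) x 18 mm high, walls and floor 4 mm. Origin: centre of its underside. Two dividers (about 16 mm high) across make three compartments in a row along the tray's x, each about 65 (x) x 96 (y) mm, centres at -69, 0 and +69 mm.
- cell: Spent coin cell lying flat in one compartment of the tray: bright steel disc, 24.5 mm across, 7.7 mm thick (the upper 2.7 mm is narrower, 20.8 mm), 10.5 g. Origin: centre of its underside, on the tray floor 4 mm above the shelf.
- spacer: Black headset spacer ring, 34 mm across, 10 mm high, in another compartment; leave it. Origin: centre of its underside.
- nut: Brass hexagon axle nut, 17 mm across flats, 10 mm high, in the remaining compartment; leave it. Origin: centre of its underside.
- tin: Round black tin with clip-on lid, 75 mm across, 34 mm high, loose on the shelf beyond the jar; leave it. Origin: centre of its underside.
- gauge: Aluminium tyre pressure gauge lying face up, loose on the shelf beyond the jar: dial 60 mm across, 26 mm high, stem reaching 86 mm from the dial's centre along its -y; leave it. Origin: centre of the dial's underside.
Mind the look-alikes: they are no part of the job. Of the things that look like the cap, take the one that is nearest to the robot's base at the start.

How it is judged:
By the outcome, as a careful person would: the job done as asked, in the order asked, and still so for the second after the job is handed in, with the robot touching nothing.
It also fails if it takes over 58 s, if anything falls off the work surface, if the arm or the gripper's body presses on something with over 40 N, if the wrist force passes 120 N, or if a joint passes its speed limit or range.

### The arm

A 6-joint arm with a two-finger parallel gripper is mounted at the origin on the work surface. World frame = base frame: x ahead of the robot, y to its left, z up, the work surface at z = 0. Lengths are in mm, angles in degrees, forces in N, time in s.
With the tool pointing down it reaches from about 350 to 850 mm from the base axis. Payload 8.1 kg.
Tool frame: the origin (TCP) lies at the very end of the fingers, on their centre line; the grasp point (between the pads) lies 19 mm behind it (r.grip_depth is the distance from the TCP to the grasp point, in mm); y points along the fingers, z is the direction in which the jaws open and shut, and the axes are right-handed (so a half turn about y gives the same grasp; the last joint's range is limited). The gripper opens to 85 mm and grips with 20 to 120 N. Pads are 22 mm wide; open, the fingers measure 114 mm over their backs; the gripper's body (76 mm by 85 mm) begins 54 mm behind the grasp point. The pads swing forward as they close: fully open they stand 13 mm farther back than shut.
Start: joints at [58.361, 7.471, 85.268, -0, 87.261, -4.893], TCP at [269.999, 535.823, 231.292] pointing down, gripper open.
Joint ranges: [-169.43, 169.43], [-51.17, 129.36], [1.28, 143.12], [-76.62, 256.62], [0, 156.53], [-152.29, 152.29]. Speed limits (degrees/s): [136.94, 136.94, 159.86, 180, 180, 180].

### API

Orientations are given as [roll, pitch, yaw] about the fixed x, y, z axes, in that order (R = Rz(yaw) Ry(pitch) Rx(roll)).
In Python, from bench import readout, eyes, r gives the robot as it stands. The module is installed in compiled form; this text tells all that it offers.
- The arm moves only by the tool move_arm, never from a script. Its argument "motion" is text: rows parted by semicolons, each of 6 numbers parted by spaces: the shift along the world's x, y, z in cm, then the turn, a rotation vector about the world's x, y, z in degrees. A call has 1 to 10 rows; each row is the pose to reach, as a shift and turn from the pose commanded when the call began; what a row does not reach only later rows make up. A row lasts 1/12 s, in which the tool goes at most 41.7 mm and 7.16 degrees, less where a joint would pass 70% of its speed; a pose out of reach is approached as far as the arm can. A call with a gripper value outside its range is refused whole. "fingers" is the finger opening in cm, from 0 to 8.54, set as the call begins (left out, the last holds). The fingers move at their own pace and stop on an object; "squeeze" is the grip in N (left out, the last holds). Time passes only in rows, so rows that repeat a pose let the fingers close. It gives the time, the measured TCP pose, the force and the opening at its end, in the units of the state.
- readout.sense(): the state, without advancing time (a new reading comes with each control period).
- eyes.snapshot(name): name is "scene" or "top" or "wrist"; returns a dict with "image" (480x640x3 uint8, blue, green, red), "fx", "fy", "cx", "cy" (pixels), "world_to_cam" (4x4, takes a point from world to camera coordinates). Camera axes: x right, y down, z forward; pixel columns grow to the right and rows downward; lengths in mm; the calibration is good to about 2 mm. A picture is of the moment at which its call begins. There is no depth.
- r.hand_in(): hands the job in, once; it reports no verdict.
The state is a dict: "time": time; "joint_pos": joint angles; "qd": joint speeds; "joint_efforts": joint torques, N m; "tool_pos": TCP position; "tcp_rot": TCP orientation; "ft_force": force on the tool from outside, world axes, zero at the start; "wrist_torque": the same for the moment, N m; "finger_gap": finger opening in mm.
Only numpy, scipy, OpenCV 4.12 (cv2) and the standard library are available. Lean on these libraries where they do the work, as an engineer would, in place of code of your own. Each camera call takes 0.05 s, during which the arm holds its last target. There are 200 camera calls.

## Working session

There is one attempt and no reset: what is moved stays moved. The work goes in short steps, Python scripts to look and compute and a tool call to move; the robot and the scene stay as the last step left them, time stands still between calls to the robot, and variables do not carry over. Pictures are saved under pics/ and viewed, about 8 in all and at most 12, crops included, and the job is handed in when it is done.

Besides the shell and the picture viewer there is one more tool, called after "Emit:" as name(argument=value, ...), one argument or row to a line, values as JSON. move_arm: Moves the arm, as the interface text tells. Its arguments: {"type":"object","properties":{"motion":{"type":"string"},"fingers":{"type":"number"},"squeeze":{"type":"number"}},"required":["motion"]}

```bash
mkdir -p pics; cat > h.py <<'E'
import cv2, numpy as np
from bench import readout, eyes, r
def snap(n,f=None):
    s=eyes.snapshot(n)
    if f: cv2.imwrite('pics/'+f,s['image'])
    return s
def ray(s,u,v,z):
    T=np.array(s['world_to_cam']);R=T[:3,:3];t=T[:3,3]
    o=-R.T@t; d=R.T@np.array([(u-s['cx'])/s['fx'],(v-s['cy'])/s['fy'],1])
    return o+d*(z-o[2])/d[2]
def proj(s,p):
    T=np.array(s['world_to_cam']);c=T[:3,:3]@np.array(p)+T[:3,3]
    return np.array([s['fx']*c[0]/c[2]+s['cx'],s['fy']*c[1]/c[2]+s['cy']])
E
python3 - <<'E'
from h import *
import pickle
S={n:snap(n,n+'0.png') for n in('scene','top')}
pickle.dump(S,open('s0.pkl','wb'))
for n,s in S.items():
    T=np.array(s['world_to_cam']);print(n,-T[:3,:3].T@T[:3,3],T[2,:3],s['fx'])
print(readout.sense())
E
```

```text
scene [989.24657368 539.78014122 867.87106085] [-0.41106846 -0.48980835 -0.76883711] 572.837014598136
top [433.97525417  71.80520033 861.34127052] [ 0.18077537 -0.03580327 -0.98287252] 482.1909179727143
{'time': 0.1, 'joint_pos': array([ 5.83614069e+01,  7.51215370e+00,  8.53256816e+01, -7.35255260e-04,
        8.72604584e+01, -4.89408018e+00]), 'qd': array([-0.07798147, -0.0484542 , -0.10843188, -0.08414907, -0.01106722,
       -0.02196345]), 'joint_efforts': array([ 1.46661543e-03, -5.70956576e+01, -5.01939154e+01, -2.27794017e-04,
        8.27780867e-03, -4.22086396e-05]), 'tool_pos': array([269.73333019, 535.38105469, 230.30969184]), 'tcp_rot': array([-9.00979980e+01,  7.65414660e-03, -2.67444837e+01]), 'ft_force': array([0.1483474 , 0.49002989, 0.5188622 ]), 'wrist_torque': array([0.02273681, 0.01511767, 0.04095578]), 'finger_gap': 85.26532031365396}
```

View pics/top0.png

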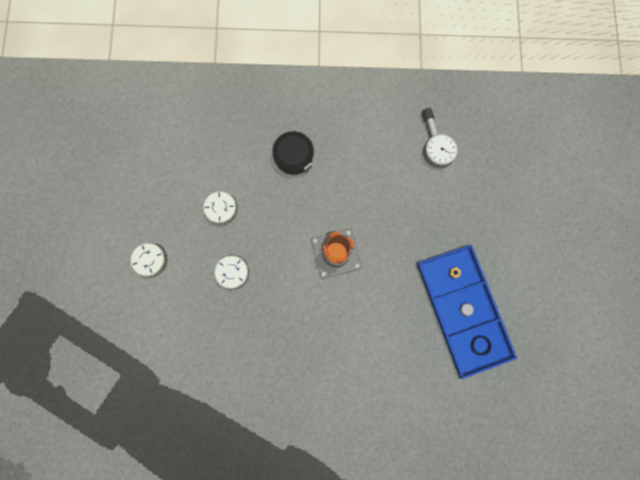

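View pics/scene0.png

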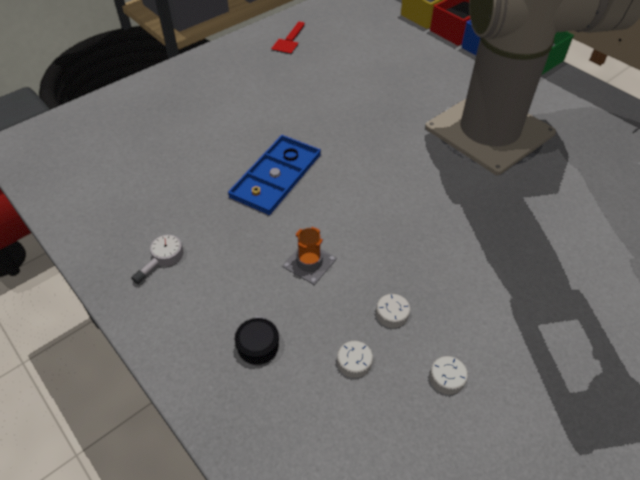

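The top view shows the jar at (336,250), the tray at (466,311) with the cell in the middle compartment at (467,310), the nut at (455,272) and the spacer at (481,345). There are three cap-like discs at (219,207), (148,260) and (231,272). The scene view shows the same layout. Next I'll measure these.

```bash
python3 - <<'E'
from h import *
import pickle
S=pickle.load(open('s0.pkl','rb'))
s=S['top'];im=s['image'];hsv=cv2.cvtColor(im,cv2.COLOR_BGR2HSV)
def blobs(m,a0=60):
    n,l,st,c=cv2.connectedComponentsWithStats(m.astype(np.uint8))
    return [(c[i],st[i],l==i) for i in range(1,n) if st[i][4]>a0]
for nm,box in (('top',(80,200)),('scene',(280,280))):
    q=S[nm];g=cv2.cvtColor(q['image'],cv2.COLOR_BGR2GRAY).copy()
    m=(g>190); m[:box[1] if nm=='scene' else 120]=0
    m=cv2.morphologyEx(m.astype(np.uint8),cv2.MORPH_CLOSE,np.ones((7,7)))
    for c,st,_ in blobs(m,300):
        p=ray(q,*c,23);print(nm,c,st,p.round(1),np.hypot(*p[:2]).round(1))
# tray
for nm in S:
    q=S[nm];H=cv2.cvtColor(q['image'],cv2.COLOR_BGR2HSV)
    m=(abs(H[...,0].astype(int)-112)<12)&(H[...,1]>130)
    for c,st,b in blobs(m,1500):
        k=cv2.morphologyEx(b.astype(np.uint8),cv2.MORPH_CLOSE,np.ones((25,25)))
        cn=max(cv2.findContours(k,0,1)[0],key=cv2.contourArea)
        P=np.array([ray(q,*x[0],18)[:2] for x in cn],np.float32)
        print(nm,'tray',cv2.minAreaRect(P))
    m=(H[...,0]<14)&(H[...,1]>150)
    for c,st,b in blobs(m,100): print(nm,'amber',c,st,ray(q,*c,80).round(1))
    # cell
# cell
for nm,(u,v) in (('top',(467,310)),('scene',(275,172))):
    q=S[nm];w=q['image'][v-9:v+10,u-9:u+10];H=cv2.cvtColor(w,cv2.COLOR_BGR2HSV)
    m=(H[...,1]<90)&(H[...,2]>100)
    y,x=np.nonzero(m);print(nm,'cell',m.sum(),ray(q,x.mean()+u-9,y.mean()+v-9,11.7))
c=im[200:300,110:360];c2=im[225:285,300:370]
a=cv2.resize(c,None,fx=3.2,fy=3.2,interpolation=2)
b=cv2.resize(c2,None,fx=4,fy=4,interpolation=2)
d=S['scene']['image'][215:290,270:350]
d=cv2.resize(d,None,fx=3.2,fy=3.2,interpolation=2)
o=np.zeros((600,800,3),np.uint8);o[:320]=a;o[320:560,:280]=b;o[320:560,300:556]=d
cv2.imwrite('pics/c1.png',o)
E
```

```text
top [441.24281609 147.65229885] [427 120  30  43 696] [ 764.9 -170.6   23. ] 783.7
top [218.98519515 206.46164199] [204 192  31  30 743] [645.6 232.1  23. ] 686.0
top [146.55388471 258.99498747] [131 244  32  31 798] [549.7 352.   23. ] 652.8
top [230.52255639 271.57142857] [215 256  32  32 798] [529.7 206.7  23. ] 568.6
scene tray ((474.6965026855469, -199.80836486816406), (220.7402801513672, 109.53182220458984), 19.685012817382812)
scene amber [447.65039841  20.54083665] [ 430    0   41   45 1004] [-181.9 -303.1   80. ]
scene amber [288.40104167  40.09895833] [272  22  32  31 384] [ 192.1 -503.3   80. ]
scene amber [  9.52104664 222.86461889] [  0 191  30  59 879] [ 966.8 -358.8   80. ]
scene amber [308.75533428 245.15789474] [296 228  26  36 703] [582.8  41.   80. ]
top tray ((468.3179016113281, -204.99130249023438), (210.95469665527344, 105.11438751220703), 19.500364303588867)
top amber [335.49115044 249.62168142] [323 232  26  31 452] [561.6  27.7  80. ]
top cell 139 [ 469.55734441 -208.59950012   11.7       ]
scene cell 58 [ 470.8759407  -208.84464777   11.7       ]
```

View pics/c1.png

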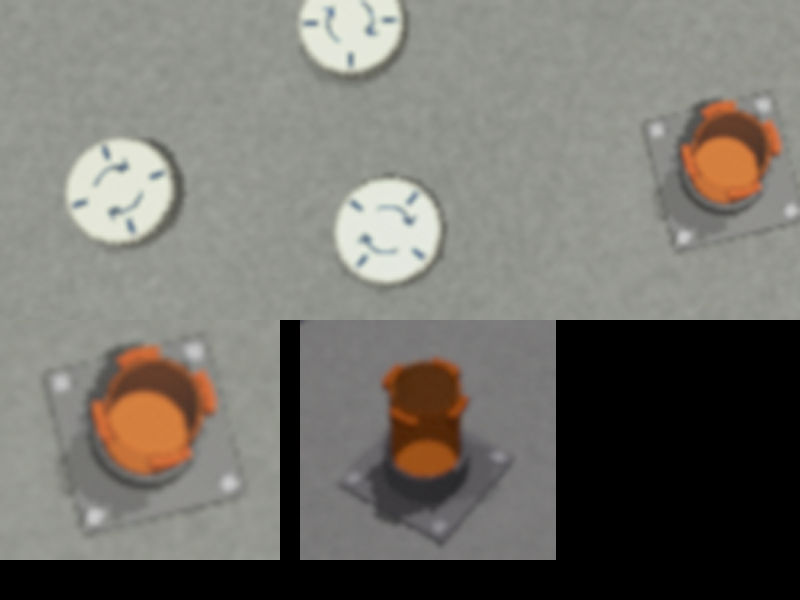

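Nearest cap-like disc: (231,272), 569 mm from the base. The others, (148,260) and (219,207), are at 653 and 686 mm. In the crop it is a white cap with four blue marks and clockwise arrows, so that is the one to take. The cell agrees in both views at (470,-209), in the middle compartment. I'm moving over it now.

Emit:
move_arm(
  motion="20 -74.5 -8 0 0 -133.7;20 -74.5 -8 0 0 -133.7;20 -74.5 -8 0 0 -133.7;20 -74.5 -8 0 0 -133.7;20 -74.5 -8 0 0 -133.7;20 -74.5 -8 0 0 -133.7;20 -74.5 -8 0 0 -133.7;20 -74.5 -8 0 0 -133.7;20 -74.5 -8 0 0 -133.7;20 -74.5 -8 0 0 -133.7",
  fingers=4.5,
)

```text
time: 0.93
tool_pos: [377.2, 133.7, 187.9]
tcp_rot: [-90.0, 0.0, -98.7]
ft_force: [1.1, -0.4, 0.1]
finger_gap: 44.6
```

Emit:
move_arm(
  motion="9.3 -34.3 -3.8 0 0 -61.8;9.3 -34.3 -3.8 0 0 -61.8;9.3 -34.3 -3.8 0 0 -61.8;9.3 -34.3 -3.8 0 0 -61.8;9.3 -34.3 -3.8 0 0 -61.8;9.3 -34.3 -3.8 0 0 -61.8;9.3 -34.3 -3.8 0 0 -61.8;9.3 -34.3 -3.8 0 0 -61.8;9.3 -34.3 -3.8 0 0 -61.8;9.3 -34.3 -3.8 0 0 -61.8",
)

```text
time: 1.77
tool_pos: [470.2, -211.8, 149.2]
tcp_rot: [-90.0, -0.1, -160.7]
ft_force: [-0.2, -0.1, 0.1]
finger_gap: 44.7
```

```bash
python3 - <<'E'
from h import *
import pickle
s=snap('wrist','w1.png');pickle.dump(s,open('w1.pkl','wb'))
st=readout.sense();print(st['tool_pos'],st['tcp_rot'],st['joint_pos'])
T=np.array(s['world_to_cam']);print(-T[:3,:3].T@T[:3,3],T[2,:3],s['fx'])
print(proj(s,[470,-208.7,11.7]))
E
```

```text
[ 469.90518124 -209.42957802  149.26678915] [-9.00715110e+01 -7.82562790e-02 -1.60394958e+02] [-2.97243267e+01 -2.60177973e+00  1.04324588e+02 -1.30171111e-02
  7.83824308e+01  4.06733132e+01]
[ 546.20475917 -185.65802913  292.4638814 ] [-0.29522475 -0.10308142 -0.94985081] 368.5119102136858
[313.04665355 220.06152658]
```

View pics/w1.png

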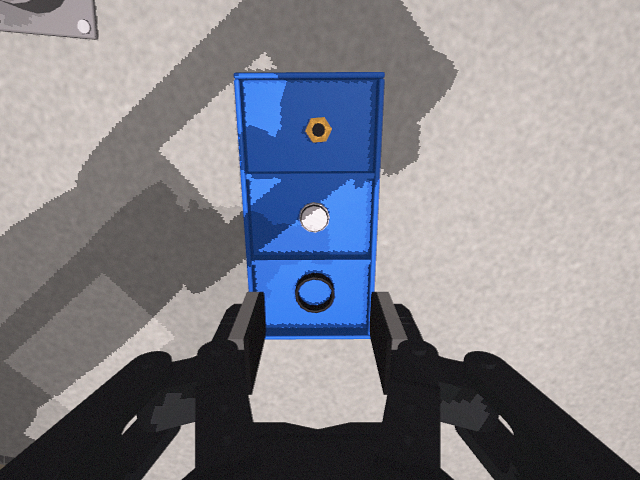

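The wrist view shows the cell at (314,218) in the middle compartment. Its walls are aligned with the jaws.

```bash
python3 - <<'E'
from h import *
import pickle
s=pickle.load(open('w1.pkl','rb'));im=s['image']
H=cv2.cvtColor(im[198:238,295:335],cv2.COLOR_BGR2HSV)
m=((H[...,1]<100)).astype(np.uint8)
c=max(cv2.findContours(m,0,1)[0],key=cv2.contourArea)
(u,v),R=cv2.minEnclosingCircle(c);print(u+295,v+198,R,ray(s,u+295,v+198,9.5))
H=cv2.cvtColor(im,cv2.COLOR_BGR2HSV)
m=(abs(H[...,0].astype(int)-112)<12)&(H[...,1]>120);m=cv2.morphologyEx(m.astype(np.uint8),cv2.MORPH_OPEN,np.ones((3,3)))
y,x=np.nonzero(m[:260]);P=np.array([ray(s,a,b,18)[:2] for a,b in zip(x,y)],np.float32)
print(cv2.minAreaRect(P))
E
```

```text
313.9811496734619 216.995512008667 15.250741004943848 [ 472.04107375 -208.75104057    9.5       ]
((505.2491760253906, -193.9544219970703), (137.75355529785156, 103.63020324707031), 19.517372131347656)
```

Emit:
move_arm(
  motion="0.17 0.06 -4 0 0 0;0.17 0.06 -8 0 0 0;0.17 0.06 -11.5 0 0 0;0.17 0.06 -13.3 0 0 0;0.17 0.06 -14.2 0 0 0;0.17 0.06 -14.2 0 0 0;0.17 0.06 -14.2 0 0 0",
  squeeze=30,
)

```text
time: 2.4
tool_pos: [472.5, -206.4, 9.1]
tcp_rot: [-90.0, 0.0, -160.1]
ft_force: [-0.8, 0.2, 0.6]
finger_gap: 45.0
```

Emit:
move_arm(
  motion="0 0 0 0 0 0;0 0 0 0 0 0;0 0 0 0 0 0;0 0 0 0 0 0;0 0 0 0 0 0;0 0 0 0 0 0",
  fingers=1.0,
)

```text
time: 2.9
tool_pos: [473.9, -206.7, 11.8]
tcp_rot: [-89.9, 0.2, -160.2]
ft_force: [-6.8, 10.0, 22.8]
finger_gap: 10.0
```

The fingers closed to 10 mm, so they missed the cell, probably riding over its top. I'm lifting, opening and looking.

Emit:
move_arm(
  motion="0 0 2 0 0 0;0 0 5 0 0 0;0 0 5 0 0 0;0 0 5 0 0 0;0 0 5 0 0 0",
  fingers=4.0,
)

```text
time: 3.32
tool_pos: [472.7, -207.2, 59.1]
tcp_rot: [-89.9, 0.1, -160.2]
ft_force: [-0.3, -0.2, -0.1]
finger_gap: 39.8
```

```bash
python3 - <<'E'
from h import *
import pickle
s=snap('wrist','w2.png');pickle.dump(s,open('w2.pkl','wb'))
st=readout.sense();print(st['tool_pos'],st['tcp_rot'],st['ft_force'],st['finger_gap'],st['qd'].round(2))
print(proj(s,[471.5,-208.7,9]),proj(s,st['tool_pos']))
E
```

```text
[ 471.97779921 -206.76793043   58.17828158] [-9.00022444e+01 -2.18165326e-03 -1.60166827e+02] [-1.16059551  0.91706487 -0.53926901] 39.71360599626416 [-0.03  1.03  0.72  0.05  0.11 -0.01]
[318.22331367 266.29042555] [314.78301146 307.47620786]
```

View pics/w2.png

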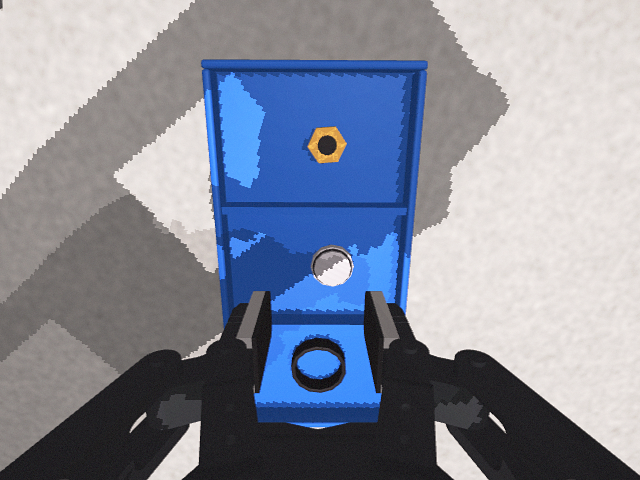

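The cell is now at (332,267), shifted sideways but still flat. The tips rode over its top, so I need to go lower.

```bash
python3 - <<'E'
from h import *
import pickle
s=pickle.load(open('w2.pkl','rb'));im=s['image']
H=cv2.cvtColor(im[240:295,300:365],cv2.COLOR_BGR2HSV)
m=((H[...,1]<100)).astype(np.uint8)
c=max(cv2.findContours(m,0,1)[0],key=cv2.contourArea)
(u,v),R=cv2.minEnclosingCircle(c);print(u+300,v+240,R)
p=ray(s,u+300,v+240,9.5);st=readout.sense();print(p,st['tool_pos'],p-st['tool_pos'])
E
```

```text
331.7488479614258 265.1705074310303 21.32985496520996
[ 474.94472947 -215.59429865    9.5       ] [ 471.97779921 -206.76793043   58.17828158] [  2.96693025  -8.82636822 -48.67828158]
```

Emit:
move_arm(
  motion="0.27 -0.85 -2 0 0 0;0.27 -0.85 -4 0 0 0;0.27 -0.85 -5 0 0 0;0.27 -0.85 -5.4 0 0 0;0.27 -0.85 -5.4 0 0 0;0.27 -0.85 -5.4 0 0 0;0.27 -0.85 -5.4 0 0 0;0.27 -0.85 -5.4 0 0 0",
)

```text
time: 4.03
tool_pos: [474.8, -215.3, 4.3]
tcp_rot: [-90.0, -0.0, -160.2]
ft_force: [0.9, -1.5, -0.9]
finger_gap: 40.2
```

Emit:
move_arm(
  motion="0 0 0 0 0 0;0 0 0 0 0 0;0 0 0 0 0 0;0 0 0 0 0 0;0 0 0 0 0 0;0 0 0 0 0 0",
  fingers=1.5,
)

```text
time: 4.53
tool_pos: [475.0, -215.4, 4.5]
tcp_rot: [-90.0, 0.0, -160.2]
ft_force: [-1.1, 0.8, 4.5]
finger_gap: 22.0
```

Emit:
move_arm(
  motion="0 0 0 0 0 0;0 0 0 0 0 0;0 0 0 0 0 0",
)

```text
time: 4.78
tool_pos: [475.0, -215.4, 4.5]
tcp_rot: [-90.0, 0.0, -160.2]
ft_force: [0.1, 0.1, 5.2]
finger_gap: 22.1
```

The gap of 22 mm suggests the tips are on the narrow upper step (20.8 mm). I'll regrip 3 mm lower.

Emit:
move_arm(
  motion="0 0 0 0 0 0;0 0 0 0 0 0;0 0 -0.3 0 0 0;0 0 -0.3 0 0 0;0 0 -0.3 0 0 0",
  fingers=3.5,
)

```text
time: 5.2
tool_pos: [475.0, -215.5, 3.0]
tcp_rot: [-90.0, -0.0, -160.2]
ft_force: [-10.1, 3.8, 23.1]
finger_gap: 34.9
```

Emit:
move_arm(
  motion="0 0 0 0 0 0;0 0 0 0 0 0;0 0 0 0 0 0;0 0 0 0 0 0;0 0 0 0 0 0",
  fingers=1.5,
)

```text
time: 5.62
tool_pos: [476.9, -216.5, 4.1]
tcp_rot: [-89.8, 0.2, -160.2]
ft_force: [-4.3, 2.5, 22.4]
finger_gap: 22.9
```

Emit:
move_arm(
  motion="0 0 0.3 0 0 0;0 0 0.6 0 0 0;0 0 2 0 0 0;0 0 4 0 0 0;0 0 8 0 0 0;0 0 8 0 0 0;0 0 8 0 0 0",
  squeeze=40,
)

```text
time: 6.2
tool_pos: [476.7, -216.4, 83.9]
tcp_rot: [-89.8, 0.2, -160.2]
ft_force: [0.4, 0.8, -0.9]
finger_gap: 21.4
```

```bash
python3 - <<'E'
from h import *
import pickle
s=snap('wrist');pickle.dump(s,open('w3.pkl','wb'))
t=snap('top');pickle.dump(t,open('t3.pkl','wb'))
st=readout.sense();print(st['tool_pos'],st['tcp_rot'],st['ft_force'],st['finger_gap'])
o=np.zeros((480,800,3),np.uint8);o[:,:500]=s['image'][:,70:570]
o[:240,500:]=cv2.resize(s['image'][260:340,270:370],(300,240))
o[240:,500:]=cv2.resize(t['image'][240:400,400:600],(300,240))
cv2.imwrite('pics/w3.png',o)
E
```

```text
[ 474.37703979 -215.10909582   80.62616329] [-9.00380796e+01 -3.34030269e-02 -1.60169137e+02] [ 0.38485326  0.46815528 -1.18818848] 21.47445677889132
```

View pics/w3.png

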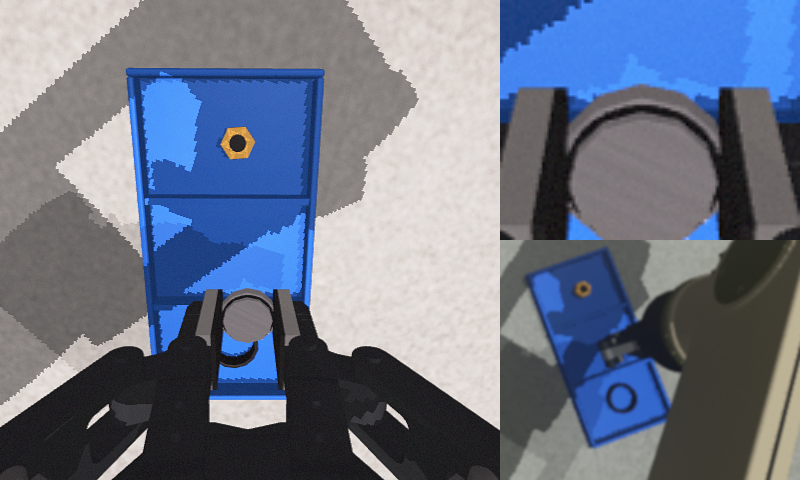

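The wrist view shows the cell held between the fingertips at about (317,316), gripped on its upper step. The tray's middle compartment is empty. I'm moving towards the jar and looking from close by.

Emit:
move_arm(
  motion="0 0 4 0 0 0;0.6 4 8 0 0 0;1.2 8 9 0 0 0;1.8 12 9 0 0 0;2.5 16 9 0 0 0;3 20 9 0 0 0;3.1 22 9 0 0 0;3.1 22 9 0 0 0;3.1 22 9 0 0 0",
)

```text
time: 7.05
tool_pos: [504.7, 6.3, 169.3]
tcp_rot: [-90.1, -0.2, -160.0]
ft_force: [0.4, -0.8, -0.6]
finger_gap: 21.3
```

```bash
python3 - <<'E'
from h import *
import pickle
s=snap('wrist','w4.png');pickle.dump(s,open('w4.pkl','wb'))
st=readout.sense();print(st['tool_pos'],st['tcp_rot'],st['finger_gap'])
E
```

```text
[504.80935986   5.03664864 169.5385985 ] [ -90.04985708   -0.1727189  -160.06264951] 21.32571632063785
```

View pics/w4.png

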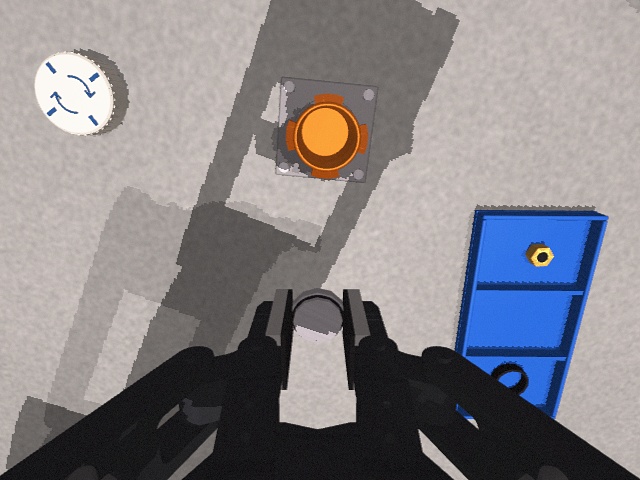

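The view shows the jar mouth at about (326,135), flange corners near (281,78), (378,88), (364,182) and (275,173), the four lugs, and the cap at (74,93).

```bash
cat > m4.py <<'E'
from h import *
import pickle
s=pickle.load(open('w4.pkl','rb'));im=s['image']
W=lambda u,v,z: ray(s,u,v,z)[:2]
C=np.array([W(*c,4) for c in((281,78),(378,88),(364,182),(275,173))])
print('flange',C.round(1),C.mean(0),'sides',np.linalg.norm(C-np.roll(C,1,0),axis=1))
d=[np.degrees(np.arctan2(*(C[(i+1)%4]-C[i])[::-1]))%90 for i in range(4)];print('angles',d)
H=cv2.cvtColor(im,cv2.COLOR_BGR2HSV)
m=((H[...,0]<20)&(H[...,1]>150)).astype(np.uint8);m[:,:270]=0;m[:,390:]=0;m[200:]=0
n,l,stt,cc=cv2.connectedComponentsWithStats(m);k=1+np.argmax(stt[1:,4]);m=(l==k).astype(np.uint8)
c=max(cv2.findContours(m,0,1)[0],key=cv2.contourArea)
# rectify onto plane z=77 (lug tops)
P=np.array([ray(s,*x[0],77)[:2] for x in c])
(ctr),R=cv2.minEnclosingCircle(P.astype(np.float32));print('lug circle',ctr,R)
ctr=np.array(ctr)
a=np.degrees(np.arctan2(*(P-ctr).T[::-1]));rr=np.hypot(*(P-ctr).T)
for i in range(-180,180,10):
    q=rr[(a>=i)&(a<i+10)];print(i,q.max().round(1) if len(q) else '-',end='; ')
print()
# rim bright ring: highlight
print('rim centre guess',W(326,135.5,80))
# cap
g=cv2.cvtColor(im,cv2.COLOR_BGR2GRAY)
mm=(im.min(2)>200).astype(np.uint8);mm[:,125:]=0;mm[150:]=0;mm[:30]=0
mm=cv2.morphologyEx(mm,cv2.MORPH_CLOSE,np.ones((9,9)))
c=max(cv2.findContours(mm,0,1)[0],key=cv2.contourArea)
P=np.array([ray(s,*x[0],23)[:2] for x in c],np.float32);print('cap enc',cv2.minEnclosingCircle(P),cv2.fitEllipse(P))
ctr=np.array(cv2.fitEllipse(P)[0])
b=((H[...,0]>95)&(H[...,0]<130)&(H[...,1]>70)).astype(np.uint8);b[:,125:]=0;b[150:]=0
n,l,stt,cc=cv2.connectedComponentsWithStats(b)
for i in range(1,n):
    if stt[i,4]>8:
        p=W(*cc[i],23)-ctr;print('mark',cc[i].round(1),stt[i,4],np.hypot(*p).round(1),np.degrees(np.arctan2(p[1],p[0])).round(1))
cv2.imwrite('pics/m4.png',cv2.resize(im[60:200,250:400],None,fx=4,fy=4,interpolation=2))
# cell
st=readout.sense();t=st['tool_pos'];print('cell c',W(318,313,t[2]+3)-t[:2])
E
python3 m4.py
```

```text
flange [[595.2  69.1]
 [614.3  -4. ]
 [542.5 -21.8]
 [523.9  50.8]] [568.97948022  23.52719141] sides [73.55870154 75.62217952 73.95340852 74.97350904]
angles [np.float64(14.620215990850653), np.float64(13.900815873500164), np.float64(14.322625135284667), np.float64(14.403019274017751)]
lug circle (569.3705444335938, 23.578401565551758) 25.53048324584961
-180 25.5; -170 25.3; -160 25.4; -150 25.2; -140 20.9; -130 20.8; -120 20.9; -110 20.8; -100 25.4; -90 25.5; -80 25.1; -70 25.2; -60 25.3; -50 21.1; -40 20.7; -30 20.8; -20 20.7; -10 25.2; 0 25.3; 10 25.3; 20 25.5; 30 25.2; 40 20.8; 50 20.9; 60 20.7; 70 20.8; 80 25.1; 90 25.2; 100 25.2; 110 25.3; 120 25.3; 130 20.9; 140 20.9; 150 20.8; 160 20.9; 170 25.1; 
rim centre guess [570.29849383  24.33770174]
cap enc ((531.5532836914062, 205.95037841796875), 29.00115966796875) ((531.5513305664062, 206.39013671875), (56.31449508666992, 56.49211883544922), 42.85300827026367)
mark [50.5 67.3] 42 22.5 56.1
mark [93.6 76.8] 44 20.5 -34.4
mark [83.6 86.4] 73 9.8 -36.2
mark [ 61.3 102.2] 74 11.9 137.2
mark [ 51.1 111.4] 39 22.9 141.2
mark [ 92.9 119.7] 37 20.7 -129.6
cell c [-0.65260821  0.22026921]
```

View pics/m4.png

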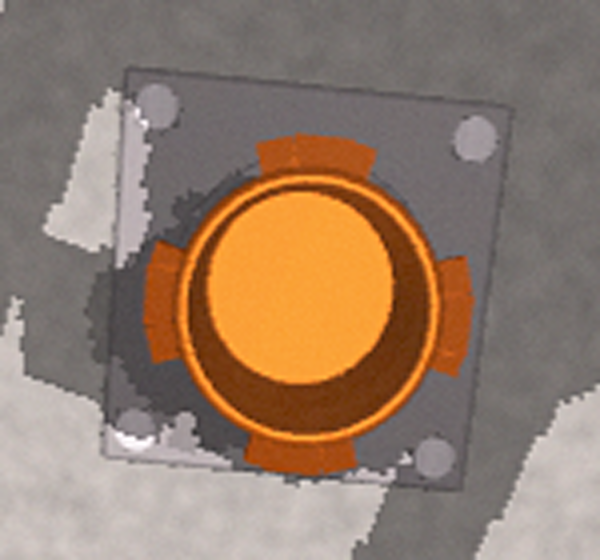

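Jar centre is (569.3,23.5) with yaw 14.4° (mod 90). The flange sides measure 74–76 mm, and the lug outline radii (25 and 21 mm) match. The cap is at about (531,207), yaw about 53° (mod 90). I'll drop the cell now.

Emit:
move_arm(
  motion="3 0.9 -2 0 0 0;6 1.7 -4 0 0 0;6.45 1.85 -6 0 0 0;6.45 1.85 -8 0 0 0;6.45 1.85 -8.6 0 0 0;6.45 1.85 -8.6 0 0 0;6.45 1.85 -8.6 0 0 0;6.45 1.85 -8.6 0 0 0",
)

```text
time: 7.77
tool_pos: [570.9, 22.4, 86.6]
tcp_rot: [-90.0, 0.1, -160.2]
ft_force: [-0.0, 0.4, 0.2]
finger_gap: 21.4
```

Emit:
move_arm(
  motion="-0.15 0.1 -0.3 0 0 0;-0.15 0.1 -0.3 0 0 0;-0.15 0.1 -0.3 0 0 0",
)

```text
time: 8.02
tool_pos: [569.0, 24.2, 82.9]
tcp_rot: [-90.0, 0.0, -160.2]
ft_force: [-0.3, 0.0, 0.5]
finger_gap: 21.1
```

Emit:
move_arm(
  motion="0 0 0 0 0 0;0 0 0 0 0 0;0 0 0 0 0 0;0 0 0 0 0 0;0 0 0 0 0 0;0 0 5 0 0 0;0 0 9 0 0 0;-3 -1 12 0 0 0;-6 -2 12 0 0 0;-6 -2 12 0 0 0",
  fingers=4.5,
)

```text
time: 8.85
tool_pos: [506.0, 3.1, 204.9]
tcp_rot: [-89.9, 0.1, -160.2]
ft_force: [-0.2, 0.0, -0.9]
finger_gap: 45.3
```

```bash
python3 - <<'E'
from h import *
import pickle
s=snap('wrist');pickle.dump(s,open('w5.pkl','wb'))
st=readout.sense();print(st['tool_pos'],st['tcp_rot'],st['finger_gap'])
u,v=proj(s,[569.3,23.5,80]).astype(int);print(u,v)
im=s['image'];c=im[max(0,v-70):v+70,max(0,u-90):u+90]
o=np.hstack([cv2.resize(c,(450,350),interpolation=2),cv2.resize(im,(350,262))[:,:].copy() if 0 else np.vstack([cv2.resize(im,(350,262)),np.zeros((88,350,3),np.uint8)])])
cv2.imwrite('pics/w5.png',o)
E
```

```text
[507.50694504   3.5893623  203.72179268] [-8.99374281e+01  1.01952457e-01 -1.60211532e+02] 44.90194533668606
319 135
```

View pics/w5.png

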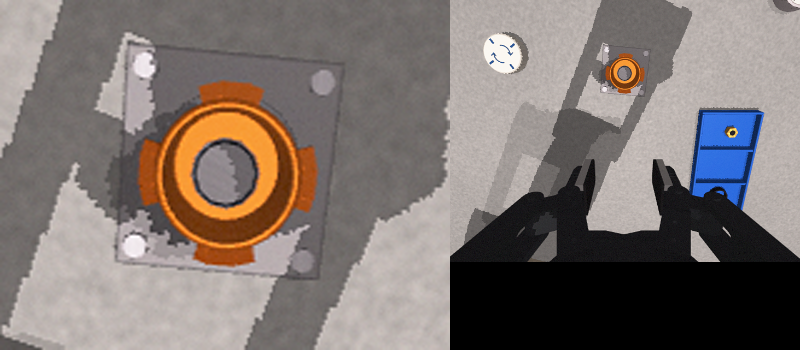

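The cell lies flat on the jar floor. Now I'll measure the cap again from this image and check how far the fingertips sit back, using the pictures I already have.

```bash
python3 - <<'E'
from h import *
import pickle
for f,t,gap in (('w3.pkl',[474.4,-215.1,80.6],21.4),('w4.pkl',[504.8,5,169.5],21.3),('w5.pkl',[507.5,3.6,203.7],45)):
    s=pickle.load(open(f,'rb'));fw=np.array([np.cos(np.radians(19.8)),np.sin(np.radians(19.8)),0]);jw=np.array([-fw[1],fw[0],0])
    for h in(0,5,10): print(f,h,proj(s,np.array(t)+11*fw+jw*gap/2+[0,0,h]).round(1),proj(s,np.array(t)+11*fw-jw*gap/2+[0,0,h]).round(1))
    g=s['image'].max(2).astype(int)
    u=int(proj(s,np.array(t)+11*fw+jw*gap/2)[0])
    print([ (c,g[280:300:2,c].tolist()) for c in(u-8,u-4)])
im=s['image'];H=cv2.cvtColor(im,cv2.COLOR_BGR2HSV)
u,v=proj(s,[531,207,23]).astype(int);print(u,v)
sl=np.s_[v-45:v+45,max(0,u-45):u+45];ou,ov=max(0,u-45),v-45
mm=(im[sl].min(2)>200).astype(np.uint8);mm=cv2.morphologyEx(mm,cv2.MORPH_OPEN,np.ones((3,3)));mm=cv2.morphologyEx(mm,cv2.MORPH_CLOSE,np.ones((9,9)))
c=max(cv2.findContours(mm,0,1)[0],key=cv2.contourArea)
P=np.array([ray(s,x[0][0]+ou,x[0][1]+ov,23)[:2] for x in c],np.float32);print(cv2.minEnclosingCircle(P),cv2.fitEllipse(P))
b=((H[...,0]>95)&(H[...,0]<130)&(H[...,1]>70)).astype(np.uint8)[sl]
n,l,stt,cc=cv2.connectedComponentsWithStats(b)
M=[(ray(s,cc[i][0]+ou,cc[i][1]+ov,23)[:2],stt[i,4]) for i in range(1,n) if stt[i,4]>8]
ctr=np.mean([m[0] for m in M],0);print('c',ctr)
for p,a in M: p=p-ctr;print(a,np.hypot(*p).round(1),np.degrees(np.arctan2(p[1],p[0])).round(1))
E
```

```text
w3.pkl 0 [287.2 284.8] [336.  284.8]
w3.pkl 5 [286.3 289.9] [336.6 289.9]
w3.pkl 10 [285.4 295.4] [337.3 295.4]
[(279, [239, 242, 240, 241, 249, 106, 107, 109, 109, 108]), (283, [242, 241, 240, 240, 250, 106, 109, 107, 108, 105])]
w4.pkl 0 [294.3 285.4] [344.1 285.7]
w4.pkl 5 [293.6 290.8] [344.9 291.1]
w4.pkl 10 [292.8 296.5] [345.8 296.8]
[(286, [117, 120, 122, 119, 124, 91, 90, 85, 81, 68]), (290, [124, 120, 124, 123, 132, 18, 15, 19, 19, 15])]
w5.pkl 0 [263.9 280.1] [368.6 280.1]
w5.pkl 5 [262.2 285.2] [370.2 285.2]
w5.pkl 10 [260.5 290.6] [371.8 290.7]
[(255, [118, 107, 104, 112, 116, 114, 81, 88, 88, 89]), (259, [114, 115, 114, 115, 110, 114, 36, 14, 19, 24])]
95 98
((531.3359985351562, 206.76670837402344), 28.254207611083984) ((531.30224609375, 206.70394897460938), (54.696144104003906, 55.41708755493164), 173.55563354492188)
c [531.17549459 207.6844952 ]
34 21.5 53.3
33 21.5 -36.7
59 10.6 -38.0
58 10.6 141.4
31 21.6 143.4
28 21.5 -126.6
```

The cap is confirmed at (531.2,207.2), yaw 53.3°. The tips sit about 5 mm behind the TCP at a gap of 21 mm and about 10 mm behind at 45 mm, so I expect about 11 mm at 58 mm. For the cap grasp I'll use a TCP height of about 5 mm.

Emit:
move_arm(
  motion="0.4 4 0 0 0 0;0.9 8 -1 0 0 0;1.4 12 -3 0 0 0;1.8 16 -6 0 0 0;2.3 20 -9 0 0 0;2.37 20.36 -13 0 0 0;2.37 20.36 -15 0 0 0;2.37 20.36 -15 0 0 0;2.37 20.36 -15 0 0 0",
  fingers=7.6,
)

```text
time: 9.65
tool_pos: [530.2, 207.6, 49.3]
tcp_rot: [-90.0, -0.4, -160.1]
ft_force: [0.3, -0.2, 1.0]
finger_gap: 76.0
```

Emit:
move_arm(
  motion="0.05 -0.02 -2.5 0 0 0;0.05 -0.02 -4 0 0 0;0.05 -0.02 -4.5 0 0 0;0.05 -0.02 -4.5 0 0 0;0.05 -0.02 -4.5 0 0 0;0.05 -0.02 -4.5 0 0 0;0.05 -0.02 -4.5 0 0 0",
)

```text
time: 10.23
tool_pos: [534.5, 207.8, 9.3]
tcp_rot: [-90.0, 0.2, -160.2]
ft_force: [0.4, -0.0, -0.3]
finger_gap: 76.0
```

Emit:
move_arm(
  motion="0 0 -0.35 0 0 0;0 0 -0.35 0 0 0;0 0 -0.35 0 0 0;0 0 -0.35 0 0 0",
)

```text
time: 10.57
tool_pos: [533.0, 207.6, 3.8]
tcp_rot: [-90.0, -0.0, -160.2]
ft_force: [-0.0, -0.5, -0.1]
finger_gap: 75.9
```

Emit:
move_arm(
  motion="-0.15 0 0.2 0 0 0;-0.15 0 0.2 0 0 0;-0.15 0 0.2 0 0 0;-0.15 0 0.2 0 0 0",
)

```text
time: 10.9
tool_pos: [531.6, 207.6, 5.9]
tcp_rot: [-90.0, 0.0, -160.2]
ft_force: [0.2, 0.1, -0.2]
finger_gap: 76.0
```

Emit:
move_arm(
  motion="0 0 0 0 0 0;0 0 0 0 0 0;0 0 0 0 0 0;0 0 0 0 0 0;0 0 0 0 0 0;0 0 0 0 0 0",
  fingers=5.0,
  squeeze=80,
)

```text
time: 11.4
tool_pos: [532.1, 207.7, 6.6]
tcp_rot: [-90.0, 0.1, -160.2]
ft_force: [-1.4, -0.7, 5.9]
finger_gap: 54.8
```

Emit:
move_arm(
  motion="0 0 1 0 0 0;0 0 3 0 0 0;0 0 7 0 0 0;0 0 11 0 0 0;0 0 13.5 0 0 0;0 0 13.5 0 0 0;0 0 13.5 0 0 0;0 0 13.5 0 0 0",
)

```text
time: 12.07
tool_pos: [531.1, 207.4, 140.4]
tcp_rot: [-90.0, -0.0, -160.2]
ft_force: [-0.9, -0.6, -0.1]
finger_gap: 55.0
```

```bash
python3 - <<'E'
from h import *
import pickle
s=snap('wrist');pickle.dump(s,open('w6.pkl','wb'))
q=snap('scene');pickle.dump(q,open('s6.pkl','wb'))
st=readout.sense();t=st['tool_pos'];print(t,st['tcp_rot'],st['finger_gap'],st['ft_force'])
u,v=proj(q,t).astype(int);print(u,v)
v=max(v,75);u=min(u,540)
o=np.zeros((480,800,3),np.uint8);o[:,:400]=s['image'][:,120:520]
o[:300,400:]=cv2.resize(q['image'][v-75:v+75,u-100:u+100],(400,300),interpolation=2)
cv2.imwrite('pics/w6.png',o)
E
```

```text
[530.25867974 207.17551335 138.90022643] [ -90.01366971   -0.18876491 -160.16424236] 54.992838254317014 [-0.29780262 -0.33937624 -0.8474741 ]
400 266
```

View pics/w6.png

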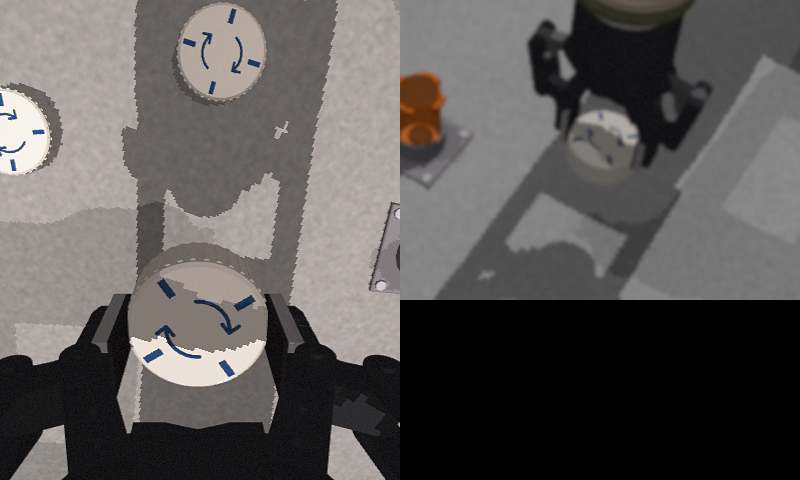

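The cap is held and looks level, with marks at about (285,288), (364,302), (272,355) and (347,368) in the full wrist image. Now I'll get its centre and yaw in the hand.

```bash
python3 - <<'E'
from h import *
import pickle
s=pickle.load(open('w6.pkl','rb'));im=s['image'];H=cv2.cvtColor(im,cv2.COLOR_BGR2HSV)
t=np.array([530.7,207.2,139.4])
b=((H[...,0]>95)&(H[...,0]<130)&(H[...,1]>80)).astype(np.uint8);b[:262]=0;b[392:]=0;b[:,:250]=0;b[:,:][:,385:]=0
n,l,stt,cc=cv2.connectedComponentsWithStats(b)
for z in (t[2]+14,t[2]+17):
    M=[(ray(s,*cc[i],z)[:2],stt[i,4]) for i in range(1,n) if stt[i,4]>60]
    ctr=np.mean([m[0] for m in M],0);print('c',z,ctr-t[:2])
    for (p,a) in M: p=p-ctr;print(a,np.hypot(*p).round(1),np.degrees(np.arctan2(p[1],p[0])).round(1))
E
```

```text
c 153.4 [-2.0807092  -1.10956507]
142 22.1 53.3
140 22.2 -37.1
250 11.1 -36.5
229 11.1 140.1
122 22.3 143.9
113 22.4 -126.7
c 156.4 [-0.28242022 -0.46464073]
142 21.6 53.3
140 21.7 -37.1
250 10.8 -36.5
229 10.9 140.1
122 21.7 143.9
113 21.9 -126.7
```

The cap is centred within 0.5 mm of the TCP, yaw 53.3°, with its underside about 6.3 mm below the TCP. I'm moving over the jar with a +9° turn.

Emit:
move_arm(
  motion="0.8 -4 0 0 0 4;1.7 -8 0 0 0 9;2.5 -12 0 0 0 9.1;3.4 -16 -1 0 0 9.1;3.9 -18.35 -2.5 0 0 9.1;3.9 -18.35 -3 0 0 9.1;3.9 -18.35 -3 0 0 9.1;3.9 -18.35 -3 0 0 9.1;3.9 -18.35 -3 0 0 9.1;3.9 -18.35 -3 0 0 9.1",
)

```text
time: 13.0
tool_pos: [570.7, 25.2, 111.2]
tcp_rot: [-90.0, 0.0, -151.0]
ft_force: [-0.6, 0.5, 0.3]
finger_gap: 54.7
```

```bash
cat > st.py <<'E'
from h import *
P=[]
s=readout.sense();print(s['tool_pos'].round(1),s['tcp_rot'].round(2),s['ft_force'].round(1),s['wrist_torque'].round(2),s['joint_pos'].round(1),s['finger_gap'])
E
python3 st.py; sleep 0
```

```text
[570.7  25.2 111.2] [-9.0000e+01  3.0000e-02 -1.5097e+02] [-0.6  0.5  0.3] [ 0.02  0.01 -0.01] [-2.6  8.1 97.4  0.  74.4 58.4] 54.65268851966863
```

Emit:
move_arm(
  motion="-0.1 -0.12 -1 0 0 0;-0.1 -0.12 -2 0 0 0;-0.1 -0.12 -2.3 0 0 0;-0.1 -0.12 -2.3 0 0 0;-0.1 -0.12 -2.3 0 0 0;-0.1 -0.12 -2.3 0 0 0",
)

```text
time: 13.5
tool_pos: [569.7, 22.9, 87.9]
tcp_rot: [-90.0, 0.0, -151.1]
ft_force: [-0.3, 0.1, 0.3]
finger_gap: 55.1
```

Emit:
move_arm(
  motion="0 0 0 0 0 0;0 0 0 0 0 0;0 0 0 0 0 0",
)

```text
time: 13.75
tool_pos: [569.9, 22.8, 88.2]
tcp_rot: [-90.0, 0.0, -151.1]
ft_force: [0.1, 0.4, -0.9]
finger_gap: 54.9
```

Emit:
move_arm(
  motion="0 0.1 0 0 0 0;0 0.1 -0.3 0 0 0;0 0.1 -0.6 0 0 0;0 0.1 -0.8 0 0 0;0 0.1 -0.8 0 0 0;0 0.1 -0.8 0 0 0",
)

```text
time: 14.25
tool_pos: [569.5, 23.9, 80.0]
tcp_rot: [-90.0, -0.0, -151.1]
ft_force: [-2.6, -0.5, 3.2]
finger_gap: 55.0
```

Emit:
move_arm(
  motion="0 0 -0.2 0 0 0;0 0 -0.3 0 0 0;0 0 -0.3 0 0 0;0 0 -0.3 0 0 0",
)

```text
time: 14.58
tool_pos: [569.7, 23.8, 77.2]
tcp_rot: [-90.0, 0.0, -151.1]
ft_force: [-2.5, 0.4, 7.3]
finger_gap: 55.1
```

The spring engages at the expected height, so I'll press to about 65.

Emit:
move_arm(
  motion="0 0 -0.2 0 0 0;0 0 -0.4 0 0 0;0 0 -0.6 0 0 0;0 0 -0.7 0 0 0;0 0 -0.7 0 0 0;0 0 -0.7 0 0 0",
)

```text
time: 15.08
tool_pos: [569.9, 23.8, 71.1]
tcp_rot: [-90.0, 0.0, -151.1]
ft_force: [-5.9, 0.3, 12.8]
finger_gap: 55.0
```

Emit:
move_arm(
  motion="-0.1 0 0 0 0 0;-0.1 0 0 0 0 -5;-0.1 0 0 0 0 -10;-0.1 0 0 0 0 -15;-0.1 0 0 0 0 -20;-0.1 0 0 0 0 -25;-0.1 0 0 0 0 -25;-0.1 0 0 0 0 -25",
)

```text
time: 15.75
tool_pos: [570.6, 23.6, 72.0]
tcp_rot: [-90.0, 0.3, -176.1]
ft_force: [-0.6, -0.3, 10.8]
finger_gap: 54.7
```

```bash
python3 st.py
```

```text
[570.6  23.6  72. ] [ -89.96    0.25 -176.11] [-0.6 -0.3 10.8] [-0.05  0.12 -0.16] [-2.8 10.4 99.2 -0.  70.1 83.3] 54.67765499183517
```

Emit:
move_arm(
  motion="0 0 -0.08 0 0 -4;0 0 -0.08 0 0 -8;0 0 -0.08 0 0 -12;0 0 -0.08 0 0 -16;0 0 -0.08 0 0 -20;0 0 -0.08 0 0 -23;0 0 -0.08 0 0 -23;0 0 -0.08 0 0 -23",
)

```text
time: 16.42
tool_pos: [570.8, 23.6, 71.4]
tcp_rot: [-90.1, 0.3, 160.9]
ft_force: [-0.6, -0.0, 11.3]
finger_gap: 54.6
```

```bash
python3 st.py
```

```text
[570.8  23.6  71.4] [-90.07   0.28 160.91] [-0.6 -0.  11.3] [-0.07  0.08 -0.04] [ -2.8  10.5  99.3  -0.   70.  106.3] 54.561134143507466
```

Emit:
move_arm(
  motion="0 0 0 0 0 -2;0 0 0 0 0 -4;0 0 0 0 0 -4;0 0 0 0 0 -4",
)

```text
time: 16.75
tool_pos: [570.1, 23.6, 71.2]
tcp_rot: [-90.0, 0.2, 156.9]
ft_force: [-2.3, -0.6, 14.2]
finger_gap: 54.8
```

```bash
python3 st.py
```

```text
[570.1  23.6  71.2] [-90.04   0.19 156.95] [-2.3 -0.6 14.2] [-0.08  0.58  0.24] [ -2.8  10.5  99.3  -0.   70.  110.3] 54.75253747055926
```

Torque has risen against the end stop. I'll back off a degree, let it rise into the notches, and check that it sits.

Emit:
move_arm(
  motion="0 0 0 0 0 1.5;0 0 0.15 0 0 1.5;0 0 0.3 0 0 1.5;0 0 0.4 0 0 1.5;0 0 0.4 0 0 1.5;0 0 0.4 0 0 1.5",
)

```text
time: 17.25
tool_pos: [570.1, 23.6, 74.7]
tcp_rot: [-90.1, 0.2, 158.4]
ft_force: [-0.4, -0.7, 8.8]
finger_gap: 54.8
```

```bash
python3 st.py
```

```text
[570.1  23.6  74.7] [-90.05   0.19 158.43] [-0.4 -0.7  8.8] [-0.09  0.1   0.08] [ -2.8  10.2  99.2  -0.   70.4 108.8] 54.814097458472126
```

Emit:
move_arm(
  motion="0 0 0.1 0 0 0;0 0 0.2 0 0 0;0 0 0.2 0 0 0;0 0 0.2 0 0 0",
)

```text
time: 17.58
tool_pos: [570.0, 23.7, 75.8]
tcp_rot: [-90.1, 0.2, 158.4]
ft_force: [5.5, -1.6, 2.6]
finger_gap: 55.0
```

The force has dropped below the free-spring value, so the notches are holding. Releasing now.

Emit:
move_arm(
  motion="0 0 -0.05 0 0 0;0 0 -0.05 0 0 0;0 0 -0.05 0 0 0;0 0 -0.05 0 0 0;0 0 -0.05 0 0 0;0 0 2 0 0 0;0 0 5 0 0 0;0 0 9 0 0 0;0 0 12 0 0 0",
  fingers=8,
)

```text
time: 18.33
tool_pos: [568.5, 23.9, 197.3]
tcp_rot: [-90.0, 0.0, 158.4]
ft_force: [1.0, 0.0, 1.3]
finger_gap: 79.8
```

Emit:
move_arm(
  motion="-4 0 0 0 0 0;-8 0 0 0 0 0;-8 0 0 0 0 0;-8 0 0 0 0 0;-8 0 0 0 0 0;-8 0 0 0 0 0",
)

```text
time: 18.83
tool_pos: [489.7, 23.8, 195.7]
tcp_rot: [-90.0, 0.1, 158.4]
ft_force: [-0.8, -0.3, -0.4]
finger_gap: 80.0
```

```bash
python3 - <<'E'
from h import *
import pickle
s=snap('wrist');q=snap('scene');t=snap('top');pickle.dump((s,q,t),open('f.pkl','wb'))
st=readout.sense();print(st['tool_pos'],st['tcp_rot'],st['ft_force'],st['finger_gap'])
u,v=proj(s,[569.5,23.7,92]).astype(int);a,b=proj(q,[569.5,23.7,60]).astype(int);print(u,v,a,b)
im=s['image'];H=cv2.cvtColor(im,cv2.COLOR_BGR2HSV)
m=((H[...,0]>95)&(H[...,0]<130)&(H[...,1]>70)).astype(np.uint8);k=np.zeros_like(m);k[max(0,v-70):v+70,u-70:u+70]=1;m*=k
n,l,sn,cc=cv2.connectedComponentsWithStats(m)
for z in (92,96):
    M=[ray(s,*cc[i],z)[:2] for i in range(1,n) if sn[i,4]>15]
    c=np.mean(M,0);print(z,c)
    for p in M: p=p-c;print(np.hypot(*p).round(2),np.degrees(np.arctan2(p[1],p[0])).round(1))
o=np.zeros((480,800,3),np.uint8);o[:,:400]=im[:,120:520]
o[:300,400:]=cv2.resize(q['image'][b-60:b+60,a-80:a+80],(400,300),interpolation=2)
cv2.imwrite('pics/f.png',o)
E
```

```text
[489.51438171  23.79211896 195.22150891] [-9.00070653e+01  1.68519748e-02  1.58432091e+02] [ 0.2125346  -0.60016453 -0.41112539] 80.24470050988495
271 124 308 242
92 [569.8440326   23.53002803]
21.59 12.3
21.56 -77.8
10.7 -78.0
10.56 102.9
21.61 102.1
21.45 -168.0
96 [569.75145567  23.052901  ]
21.24 12.3
21.21 -77.8
10.53 -78.0
10.39 102.9
21.26 102.1
21.11 -168.0
```

View pics/f.png

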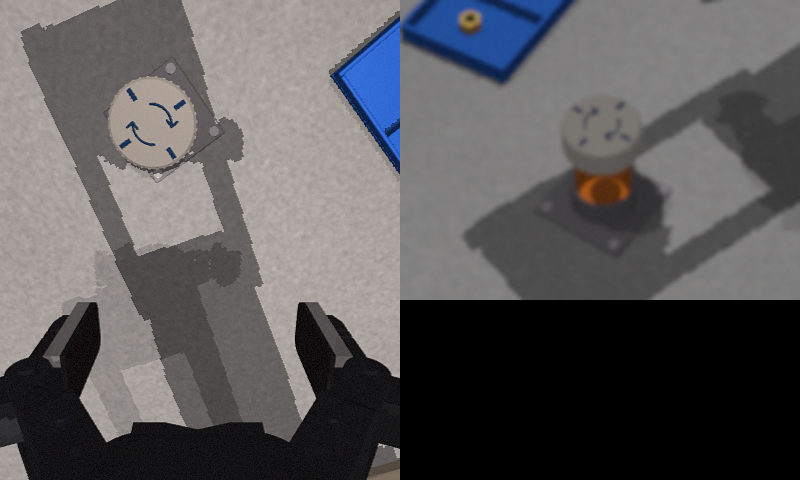

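The final image shows the cap level on the jar. Its yaw is 12.2° against the jar's 14.4°, within the 3° play. The mark radius fits a top at 92 mm, which puts the underside at 69 mm, the locked height.

```bash
python3 -c "
from bench import r;print(r.hand_in())"
```

```text
the job is handed in; nothing more can be done
None
```

The spent coin cell is in the amber jar, and the nearest white cap is pressed on, turned clockwise to the end stop and released. I handed the job in at about 19 s of robot time.

**Cell:** My first grasp closed over the top of the cell and nudged it about 8 mm inside its compartment. I regripped lower and dropped it in; the wrist image showed it lying flat on the jar floor before the cap went on.

**Cap:**
- **Pressing:** The spring force matched the description, at about 12.8 N with the underside near 65 mm.
- **Turning:** Torque rose at the end stop after 52° of clockwise turning.
- **Holding:** Before I let go, lifting slightly dropped the push to 2.6 N, where an unlocked cap would have given about 7.5 N.
- **Final look:** The cap is level and centred within about 0.5 mm, with its top at about 92 mm, the locked height. Its angle is about 2° off the jar's axes, towards the end stop and within the 3° play.

**Left alone:** I did not touch the spacer, nut, tin, gauge or the two look-alike caps. I did not measure them again at the end.

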